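# Isolator, then selector, on an interlocked switch box

## Robot

A 7-joint arm with a two-finger parallel gripper is mounted at the origin on a cart in front of the work surface, level with it; the furniture and walls round the work are solid. World frame = base frame: x ahead of the robot, y to its left, z up, the work surface at z = 0. Lengths are in m, angles in degrees, forces in N, time in s.
With the tool pointing down it reaches from about 0.425 to 0.925 m from the base axis. Payload 6.8 kg.
Tool frame: the origin (TCP) lies between the finger pads; the fingertips stand ahead of it and the grasp point (between the pads) lies 6 mm ahead of it (env.tip_extent is the z of the fingertips in the tool frame, in m); z points along the fingers, y is the line along which they close (so a half turn about z gives the same grasp; the last joint's range is limited). The gripper opens to 88 mm and grips with 3 to 60 N. Pads are 20 mm wide; open, the fingers measure 115 mm over their backs; the gripper's body (75 mm by 178 mm) begins 61 mm behind the grasp point.
Start: joints at [-81.079, 27.33, 1.283, 89.118, -0.659, 63.558, -4.761], TCP at [0.176, 0.652, 0.248] pointing down, gripper open.
Joint ranges: [-169.35, 169.35], [-19.33, 120.38], [-80.79, 83.38], [13.8, 139.57], [-78.32, 258.32], [9.67, 109.79], [-169.56, 169.56]. Speed limits (degrees/s): [136.94, 136.94, 180, 180, 180, 180, 180].

## Interface

Orientations are given as a 3x3 rotation matrix whose columns are the frame's x, y, z axes.
In Python, from bench import telemetry, optics, workorder, env gives the robot as it stands.
- The arm moves only by the tool carry_out, never from a script. Its argument "increments" is a list of rows, each an object of numbers: "tx", "ty", "tz": the shift along the tool's x, y, z in m; "rx", "ry", "rz": the turn, a rotation vector about the tool's x, y, z in degrees; "fingers": the closure, from 0 (fully open) to 1 (shut). A call has 1 to 10 rows; each row is the pose to reach, as a shift and turn from the pose commanded when the call began, along the tool's axes at that moment; what a row does not reach only later rows make up. A row lasts 1/8 s, in which the tool goes at most 62.5 mm and 10.7 degrees, less where a joint would pass 70% of its speed; a pose out of reach is approached as far as the arm can. A call with a gripper value outside its range is refused whole. The fingers move at their own pace and stop on an object; the grip force is fixed at half the most. Time passes only in rows, so rows that repeat a pose let the fingers close. It gives the time, the measured TCP pose, the force, the opening and the grip force at its end, in the units of the state.
- telemetry.sense(): the state, without advancing time (a new reading comes with each control period).
- optics.grab_frame(name): name is "side" or "top"; returns the picture (384x512x3 uint8, blue, green, red); there is no depth.
- optics.calibration(name): a dict with "fx", "fy", "cx", "cy" (pixels), "R" (3x3) and "t" (3): a world point X has camera coordinates R X + t. Camera axes: x right, y down, z forward; pixel columns grow to the right and rows downward; lengths in m; the calibration is good to about 2 mm. A picture is of the moment at which its call begins. calibration takes no time and is no camera call.
- workorder.close_job(): hands the job in; it is judged then, once.
The state is a dict: "t": time; "joint_positions": joint angles; "joint_velocities": joint speeds; "tau": joint torques, N m; "tool_pos": TCP position; "orientation": TCP orientation; "wrist_force": force on the tool from outside, world axes, zero at the start; "moment": the same for the moment, N m; "width": finger opening in m; "grasp_force": force on a finger pad.
Only numpy, scipy, OpenCV 4.12 (cv2) and the standard library are available. Lean on these libraries where they do the work, as an engineer would, in place of code of your own. Each camera call takes 0.05 s, during which the arm holds its last target. There are 200 camera calls.

## Task

On the grey switch box, swing the long isolator lever clockwise (seen from above) until you feel it come home against its hidden stop; only then does the interlock free the wing-shaped selector knob, which you turn clockwise as far as it goes and let go. Feel your way: lever and knob drive through overload springs and must never be forced against a stop or against the interlock. Leave the tin, the syringe and the roll of tape beside the box where they lie.

Things in the scene. Friction and masses are not known exactly. Their poses are not given: they have to be found in the camera images.
- switch_box: Grey painted switch box, fixed to the bench, 100 (x) by 180 (y) by 46 mm high, on a steel foot plate. Origin: centre of its underside. x points to its back, which carries two black cable glands, y to its left, where the isolator is, z up. The isolator's vertical axis is at x 0, y +40 mm, the selector's at x 0, y -50 mm.
- isolator_post (a point): A point on the centre line of the isolator's grip, 90 mm above the bench. The grip is an upright black round post, 16 mm in diameter, from 60 to 107 mm above the bench, on the end of a flat dark steel lever (15 mm wide, top at 60 mm), 60 mm from the lever's axis. The lever starts pointing to the box's front, up to 26 deg towards the selector or 78 deg away from it.
- isolator_axis (a point): The lever's vertical axis, 90 mm above the bench. The lever turns level about it, clockwise from above, and comes home at a firm stop 0.7 to 1.6 rad from its start; where is not known or marked, only felt, since it is fitted to its spindle differently each time. The selector is freed within 0.05 rad of the stop. The lever stays where it is left; friction is 0.15 N m (2 to 3 N at the post).
- isolator_lever (a joint): Twist of the isolator's overload spring in rad: how far the lever is forced ahead (clockwise, +) of its spindle; 0 when unloaded. 14 N m per rad: 0.03 rad is 0.42 N m, or 7 N at the post. Over 0.08 rad either way (1.1 N m, 18 N at the post) is overload. It does not tell the lever's angle.
- selector_grip (a point): A point on the selector knob's vertical axis, 78 mm above the bench, the height to grip. The knob is a black upright wing, 70 mm long over its round ends, 14 mm thick, from 55 to 89 mm above the bench, on a round black base 48 mm wide (top at 55 mm). The point's x axis runs along the wing, away from the end with the thin grey pointer line; z is up. At the start the pointer looks to the box's front.
- selector_spindle (a joint): Angle of the selector in rad, clockwise from above: 0 at the start, 0.90 at its far stop (pointer at the second raised rib on the box). The interlock blocks it at about 0.04 until the isolator is home; once turned, it locks the isolator. It stays where it is left; friction is 0.06 N m.
- selector_knob (a joint): Twist of the selector's overload spring in rad: how far the knob is forced ahead (clockwise, +) of its spindle; 0 when unloaded. 4 N m per rad. Over 0.15 rad either way (0.6 N m) is overload.
- tinner_tin: Bystander: round teal tin, 50 mm in diameter, 16 mm high, in front of the box. Origin: centre of its underside.
- flux_syringe: Bystander: flux syringe, 20 by 174 by 26 mm, lying in front of the box. Origin: under its middle; y along it.
- tape_electrical: Bystander: roll of black electrical tape, 55 mm in diameter, 19 mm high, lying to the left of the box. Origin: centre of its underside.

How it is judged (in metres and radians):
At the end, for the whole second after the job is handed in: The selector stands turned fully over (at least 0.83 of its 0.90 rad), which the interlock allows only with the isolator home and which locks the isolator there; both overload springs are relaxed (within 0.03 rad) and the selector is at rest (value of joint selector_spindle above 0.83 rad and value of joint selector_knob between -0.03 and 0.03 rad and value of joint isolator_lever between -0.03 and 0.03 rad and velocity of joint selector_spindle below 0.05 rad/s); the robot touches nothing.
It fails at once if the isolator's overload spring is twisted more than 0.08 rad (value of joint isolator_lever above 0.08 rad or value of joint isolator_lever below -0.08 rad).
It fails at once if the selector's overload spring is twisted more than 0.15 rad (value of joint selector_knob above 0.15 rad or value of joint selector_knob below -0.15 rad).
It fails at once if the tin, the syringe or the roll of tape are moved more than 20 mm (distance of any of tinner_tin, flux_syringe, tape_electrical from where it was at the start of the episode above 0.02 m).
It also fails if it takes over 72 s, if anything falls off the work surface, if the arm or the gripper's body presses on something with over 40 N, if the wrist force passes 120 N, or if a joint passes its speed limit or range.

## Working session

There is one attempt and no reset: what is moved stays moved. The work goes in short steps, Python scripts to look and compute and a tool call to move; the robot and the scene stay as the last step left them, time stands still between calls to the robot, and variables do not carry over. Pictures are saved under pics/ and viewed, at most 10 in all, crops included, and the job is handed in when it is done.

Besides the shell and the picture viewer there is one more tool, called after "Call:" by a JSON object that holds its "method" and its "body". carry_out: Moves the arm, as the interface text tells. Its arguments: {"type":"object","properties":{"increments":{"type":"array"}},"required":["increments"]}

```bash
mkdir -p pics; python3 - <<'E'
from bench import telemetry, optics, env
import cv2
for n in("side","top"):
    cv2.imwrite(f"pics/{n}0.png",optics.grab_frame(n)); c=optics.calibration(n); print(n,c)
s=telemetry.sense(); print(s, env.tip_extent)
E
```

```text
side {'fx': 443.33860837059626, 'fy': 443.33860837059626, 'cx': 256.9708446793767, 'cy': 187.5514011287877, 'R': array([[-9.99998544e-01,  1.37722163e-03,  1.00765112e-03],
       [ 6.87338257e-06,  5.93728344e-01, -8.04665554e-01],
       [-1.70647383e-03, -8.04664376e-01, -5.93727489e-01]]), 't': array([ 0.43409554, -0.07750038,  1.10962238])}
top {'fx': 483.8661883089791, 'fy': 483.8661883089791, 'cx': 248.6977205071313, 'cy': 188.491583294949, 'R': array([[ 0.02752078, -0.99953709,  0.01296949],
       [-0.99262061, -0.02885856, -0.1177774 ],
       [ 0.11809716, -0.00963246, -0.99295532]]), 't': array([0.22495276, 0.41489898, 0.99498769])}
{'t': 0.1, 'joint_positions': array([-81.07911329,  27.37138489,   1.27965062,  89.17085921,
        -0.65986072,  63.55979973,  -4.76202969]), 'joint_velocities': array([ 0.0348902 , -0.03266159, -0.0509716 , -0.10777011,  0.01403299,
        0.00433911, -0.04349771]), 'tau': array([ 4.22554396e-03, -5.84090996e+01,  1.54013369e+00, -2.73311180e+01,
       -5.41989680e-02,  1.31337892e-02,  4.06144102e-05]), 'tool_pos': array([0.17587364, 0.65116365, 0.24678812]), 'orientation': array([[-9.65408326e-01,  2.60742504e-01, -3.32399261e-04],
       [ 2.60742696e-01,  9.65406973e-01, -1.61947881e-03],
       [-1.01366395e-04, -1.65012901e-03, -9.99998633e-01]]), 'wrist_force': array([ 0.22341021, -0.05516948, -0.10225455]), 'moment': array([ 0.03985656, -0.01862845,  0.05317132]), 'grasp_force': 0.0, 'width': 0.08773526619692626} 0.025
```

View pics/side0.png

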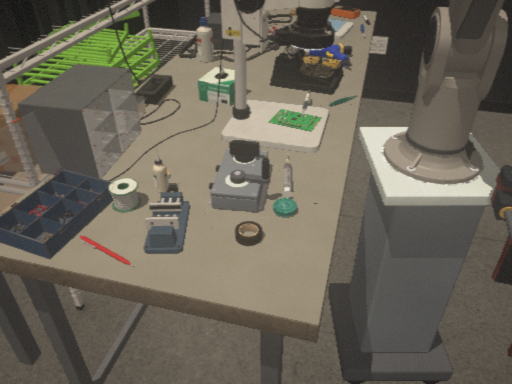

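View pics/top0.png

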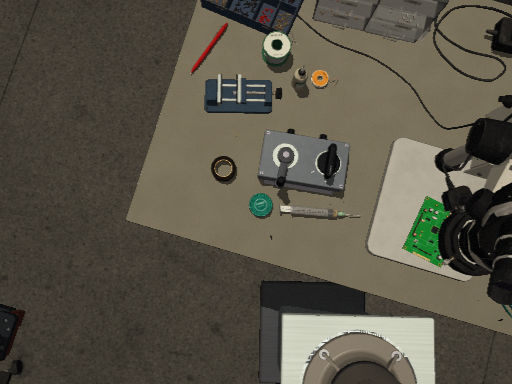

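The side view shows the box at about (240,185) with the tape at (248,233), the tin at (285,207) and the syringe at (288,178). In the top view the box is centred near (305,162), with the lever post near (283,180), the wing at (330,160), the tape at (223,168), the tin at (261,205) and the syringe at (320,212). I'll enlarge both.

```bash
python3 - <<'E'
import cv2
for n,(x0,y0,w,h) in dict(top=(205,118,160,110),side=(195,130,110,118)).items():
    c=cv2.imread(f"pics/{n}0.png")[y0:y0+h,x0:x0+w]
    cv2.imwrite(f"pics/{n}c.png",cv2.resize(c,None,fx=5,fy=5,interpolation=cv2.INTER_CUBIC))
E
```

```text
(no output)
```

View pics/topc.png

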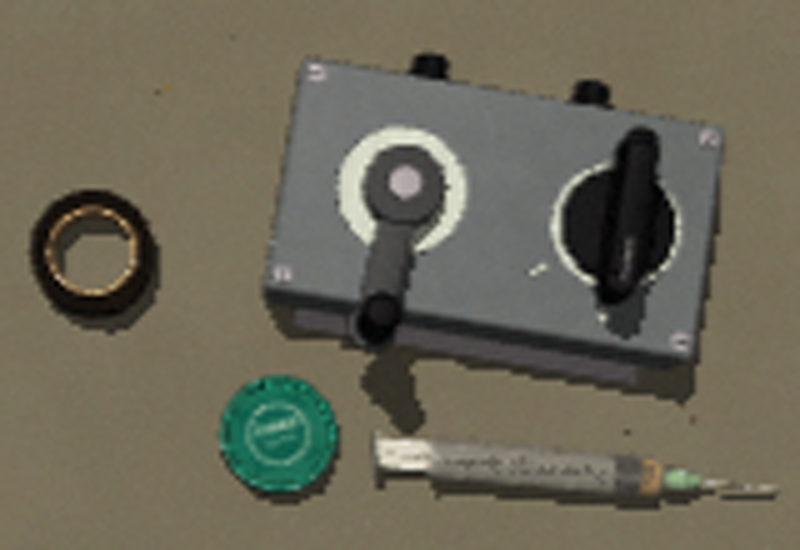

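View pics/sidec.png

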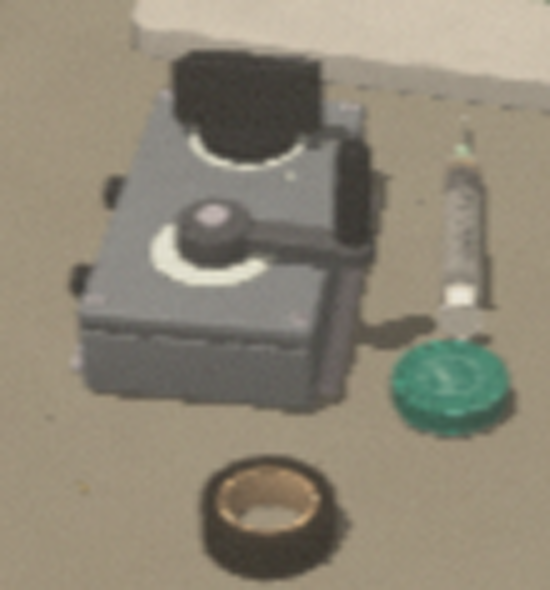

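The top crop shows the box's top-face corners at (305,58), (722,128), (692,358) and (265,292), the post top at (380,308), the wing ends at (643,133) and (612,298), and the hub at (405,182). The side crop shows the post from (353,145) down to (352,240) and three box corners.

```bash
cat > h.py <<'E'
import numpy as np, cv2
from bench import telemetry, optics
from scipy.optimize import least_squares
def proj(n,X):
    c=optics.calibration(n); Y=np.atleast_2d(X)@c["R"].T+c["t"]
    return Y[:,:2]/Y[:,2:]*[c["fx"],c["fy"]]+[c["cx"],c["cy"]]
O=dict(top=(205,118),side=(195,130))
def px(n,p): return np.array(p,float)/5+O[n]-.4
def tri(obs):
    f=lambda X:np.concatenate([proj(n,X)[0]-p for n,p in obs])
    r=least_squares(f,[.5,.1,.05]); return r.x, np.abs(r.fun).max()
E
python3 - <<'E'
from h import *
T=dict(BL=(305,58),BR=(722,128),FR=(692,358),FL=(265,292)); S=dict(BL=(83,322),BR=(163,95),FR=(368,103),FL=(312,362))
P={}
for k in T:
    P[k],e=tri([("top",px("top",T[k])),("side",px("side",S[k]))]); print(k,P[k].round(4),e.round(2))
loc=dict(BL=(.05,.09),BR=(.05,-.09),FR=(-.05,-.09),FL=(-.05,.09))
def w(q,l,z): c,s=np.cos(q[2]),np.sin(q[2]); return np.array([q[0]+c*l[0]-s*l[1],q[1]+s*l[0]+c*l[1],z])
f=lambda q:np.concatenate([(proj(n,w(q,loc[k],q[3]))[0]-px(n,D[k])) for n,D in(("top",T),("side",S)) for k in loc])
r=least_squares(f,[.5,.1,0,.046]); q=r.x; print("box",q,np.degrees(q[2]),r.fun.round(1))
ax=w(q,(0,.04),.09); sel=w(q,(0,-.05),.078); print("axis",ax,"sel",sel)
post,e=tri([("top",px("top",(379,308))),("side",px("side",(354,146)))]); print("post top",post,e,np.linalg.norm(post[:2]-ax[:2]))
pb=post-ax; print("lever ang",np.degrees(np.arctan2(pb[1],pb[0])))
for a in((643,135),(612,298)):
    g=lambda v:(proj("top",[v[0],v[1],.089])[0]-px("top",a)); print("wing",least_squares(g,[.5,.1]).x)
for nm,z,a in(("tin",.016,(281,433)),("tape",.019,(93,252)),("syrL",.013,(375,455)),("syrR",.013,(775,490))):
    g=lambda v:(proj("top",[v[0],v[1],z])[0]-px("top",a)); print(nm,least_squares(g,[.5,.1]).x)
s=telemetry.sense();print(s["tool_pos"])
E
```

```text
BL [0.5312 0.2048 0.0386] 0.86
BR [0.5067 0.0295 0.0416] 0.55
FR [0.4089 0.0424 0.045 ] 0.54
FL [0.4345 0.2187 0.028 ] 0.09
box [ 0.47046867  0.12342614 -0.13748414  0.03768746] -7.877261226102141 [-0.5  0.4  0.5  0.5 -0.2  1.1 -0.2  0.  -1.4  0.4 -0.8  0.8 -0.5  2.3
  0.5 -3.5]
axis [0.47595073 0.1630487  0.09      ] sel [0.4636161  0.07389794 0.078     ]
post top [0.41779606 0.1766359  0.10694566] 0.2566298336360546 0.05972082450867378
lever ang 166.84936902483778
wing [0.49346282 0.07133216]
wing [0.42748798 0.08315604]
tin [0.37656711 0.21007035]
tape [0.45104267 0.29184364]
syrL [0.36862946 0.16994841]
syrR [3.58615481e-01 1.91412473e-04]
[0.17587364 0.65116365 0.24678812]
```

```bash
cat >> h.py <<'E'
def shift(target,s=None):
    s=s or telemetry.sense(); return s["orientation"].T@(np.array(target)-s["tool_pos"])
E
python3 - <<'E'
from h import *
T=dict(BL=(305,58),BR=(722,128),FR=(692,358),FL=(265,292)); S=dict(BL=(83,310),BR=(163,95),FR=(368,103),FL=(318,332))
loc=dict(BL=(.05,.09),BR=(.05,-.09),FR=(-.05,-.09),FL=(-.05,.09))
def w(q,l,z): c,s=np.cos(q[2]),np.sin(q[2]); return np.array([q[0]+c*l[0]-s*l[1],q[1]+s*l[0]+c*l[1],z])
f=lambda q:np.concatenate([(proj(n,w(q,loc[k],q[3]))[0]-px(n,D[k])) for n,D in(("top",T),("side",S)) for k in loc])
r=least_squares(f,[.5,.1,0,.046],loss="soft_l1"); q=r.x; print("box",q,np.degrees(q[2]),f(q).round(1))
ax=w(q,(0,.04),.09); sel=w(q,(0,-.05),.078); print("axis",ax,"sel",sel)
for z in (.07,.075): print("hub", least_squares(lambda v:(proj("top",[v[0],v[1],z])[0]-px("top",(405,182))),[.5,.1]).x)
print(shift([.4175,.1765,.2468]))
E
```

```text
box [ 0.46950966  0.12383601 -0.133843    0.04388752] -7.668639045008071 [-0.7  0.3  0.9  0.1  0.3  1.  -0.3  0.2 -1.   0.6 -0.7 -1.3 -0.1  0.1
 -0.   0.2]
axis [0.47484741 0.16347826 0.09      ] sel [0.46283747 0.07428319 0.078     ]
hub [0.47528074 0.16427449]
hub [0.47431003 0.16470052]
[-0.35703318 -0.39524135  0.00067651]
```

Call:
{"method": "carry_out", "body": {"increments": [{"tx": -0.036,"ty": -0.04,"fingers": 0.55},{"tx": -0.075,"ty": -0.083,"fingers": 0.55},{"tx": -0.115,"ty": -0.127,"fingers": 0.55},{"tx": -0.155,"ty": -0.172,"fingers": 0.55},{"tx": -0.195,"ty": -0.216,"fingers": 0.55},{"tx": -0.235,"ty": -0.26,"fingers": 0.55},{"tx": -0.275,"ty": -0.304,"fingers": 0.55},{"tx": -0.315,"ty": -0.348,"fingers": 0.55},{"tx": -0.34,"ty": -0.376,"fingers": 0.55},{"tx": -0.357,"ty": -0.395,"fingers": 0.55}]}}

```text
invalid input at $.increments[0]: expected keys tx, ty, tz, rx, ry, rz, fingers
```

Call:
{"method": "carry_out", "body": {"increments": [{"fingers": 0.55},{"fingers": 0.55}]}}

```text
invalid input at $.increments[0]: expected keys tx, ty, tz, rx, ry, rz, fingers
```

```bash
python3 - <<'E'
from h import *
s=telemetry.sense(); print(s["t"],s["tool_pos"],s["orientation"].round(3).tolist(),s["joint_positions"].round(1),s["width"],s["wrist_force"])
print(shift([.4175,.1768,.097]))
a=optics.grab_frame("top")[100:230,180:340]; cv2.imwrite("pics/a1.png",cv2.resize(a,None,fx=4,fy=4,interpolation=cv2.INTER_CUBIC))
E
```

```text
0.1 [0.17587364 0.65116365 0.24678812] [[-0.965, 0.261, -0.0], [0.261, 0.965, -0.002], [-0.0, -0.002, -1.0]] [-81.1  27.4   1.3  89.2  -0.7  63.6  -4.8] 0.08773526619692626 [ 0.22341021 -0.05516948 -0.10225455]
[-0.35693978 -0.39470454  0.15047582]
```

All keys are required in every row.

Call:
{"method": "carry_out", "body": {"increments": [{"tx": -0.036,"ty": -0.04,"tz": 0,"rx": 0,"ry": 0,"rz": 0,"fingers": 0.55},{"tx": -0.075,"ty": -0.083,"tz": 0,"rx": 0,"ry": 0,"rz": 0,"fingers": 0.55},{"tx": -0.115,"ty": -0.127,"tz": 0,"rx": 0,"ry": 0,"rz": 0,"fingers": 0.55},{"tx": -0.155,"ty": -0.172,"tz": 0,"rx": 0,"ry": 0,"rz": 0,"fingers": 0.55},{"tx": -0.195,"ty": -0.216,"tz": 0,"rx": 0,"ry": 0,"rz": 0,"fingers": 0.55},{"tx": -0.235,"ty": -0.26,"tz": 0,"rx": 0,"ry": 0,"rz": 0,"fingers": 0.55},{"tx": -0.275,"ty": -0.304,"tz": 0,"rx": 0,"ry": 0,"rz": 0,"fingers": 0.55},{"tx": -0.315,"ty": -0.348,"tz": 0,"rx": 0,"ry": 0,"rz": 0,"fingers": 0.55},{"tx": -0.34,"ty": -0.376,"tz": 0,"rx": 0,"ry": 0,"rz": 0,"fingers": 0.55},{"tx": -0.357,"ty": -0.395,"tz": 0,"rx": 0,"ry": 0,"rz": 0,"fingers": 0.55}]}}

```text
t: 1.4
tool_pos: [0.4182, 0.1751, 0.2477]
orientation: [[-0.965, 0.263, -0.0], [0.263, 0.965, -0.0], [0.0, -0.0, -1.0]]
wrist_force: [0.2, 0.7, -0.2]
width: 0.0394
grasp_force: 0.0
```

Call:
{"method": "carry_out", "body": {"increments": [{"tx": 0,"ty": 0,"tz": 0,"rx": 0,"ry": 0,"rz": 0,"fingers": 0.55},{"tx": 0,"ty": 0,"tz": 0,"rx": 0,"ry": 0,"rz": 0,"fingers": 0.55},{"tx": 0,"ty": 0,"tz": 0,"rx": 0,"ry": 0,"rz": 0,"fingers": 0.55},{"tx": 0,"ty": 0,"tz": 0,"rx": 0,"ry": 0,"rz": 0,"fingers": 0.55}]}}

```text
t: 1.9
tool_pos: [0.4173, 0.1781, 0.2476]
orientation: [[-0.966, 0.259, -0.0], [0.259, 0.966, 0.0], [0.0, 0.0, -1.0]]
wrist_force: [-0.4, 0.1, 0.3]
width: 0.0393
grasp_force: 0.0
```

```bash
python3 - <<'E'
from h import *
s=telemetry.sense(); print(s["t"],s["tool_pos"],s["orientation"].round(3).tolist(),s["joint_positions"].round(1),s["width"],s["wrist_force"])
print(shift([.4175,.1768,.097]))
E
```

```text
1.9 [0.41729779 0.17808332 0.24759685] [[-0.966, 0.259, -0.0], [0.259, 0.966, 0.0], [0.0, 0.0, -1.0]] [-46.    5.9  16.2 119.   -2.   55.4  46.3] 0.03932873445468655 [-0.44432063  0.12592923  0.34180431]
[-0.00055031 -0.00118971  0.15059675]
```

Call:
{"method": "carry_out", "body": {"increments": [{"tx": 0,"ty": -0.001,"tz": 0.04,"rx": 0,"ry": 0,"rz": 0,"fingers": 0.55},{"tx": 0,"ty": -0.001,"tz": 0.08,"rx": 0,"ry": 0,"rz": 0,"fingers": 0.55},{"tx": 0,"ty": -0.001,"tz": 0.11,"rx": 0,"ry": 0,"rz": 0,"fingers": 0.55},{"tx": 0,"ty": -0.001,"tz": 0.135,"rx": 0,"ry": 0,"rz": 0,"fingers": 0.55},{"tx": 0,"ty": -0.001,"tz": 0.15,"rx": 0,"ry": 0,"rz": 0,"fingers": 0.55},{"tx": 0,"ty": -0.001,"tz": 0.15,"rx": 0,"ry": 0,"rz": 0,"fingers": 0.55},{"tx": 0,"ty": -0.001,"tz": 0.15,"rx": 0,"ry": 0,"rz": 0,"fingers": 0.55}]}}

```text
t: 2.78
tool_pos: [0.4179, 0.1766, 0.0983]
orientation: [[-0.965, 0.261, 0.001], [0.261, 0.965, 0.001], [-0.001, 0.001, -1.0]]
wrist_force: [0.2, -0.8, 0.2]
width: 0.0395
grasp_force: 0.0
```

```bash
python3 - <<'E'
from h import *
a=optics.grab_frame("top")[110:230,190:350]; b=optics.grab_frame("side")[110:230,180:340]; cv2.imwrite("pics/a1.png",cv2.resize(np.vstack([a,b]),None,fx=2.5,fy=2.5,interpolation=cv2.INTER_CUBIC))
E
```

```text
(no output)
```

View pics/a1.png

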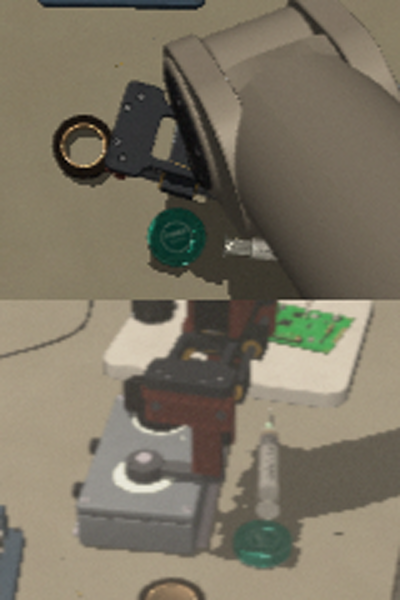

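The gripper is around the post: the side crop shows the finger at the lever's end near (205,440), and the top crop shows the tin and tape clear of it. I'll narrow the fingers to a loose straddle, then sweep the first 40°, short of the earliest possible stop.

Call:
{"method": "carry_out", "body": {"increments": [{"tx": 0,"ty": 0,"tz": 0,"rx": 0,"ry": 0,"rz": 0,"fingers": 0.65},{"tx": 0,"ty": 0,"tz": 0,"rx": 0,"ry": 0,"rz": 0,"fingers": 0.72},{"tx": 0,"ty": 0,"tz": 0,"rx": 0,"ry": 0,"rz": 0,"fingers": 0.72},{"tx": 0,"ty": 0,"tz": 0,"rx": 0,"ry": 0,"rz": 0,"fingers": 0.72}]}}

```text
t: 3.38
tool_pos: [0.4174, 0.1763, 0.0977]
orientation: [[-0.965, 0.261, -0.0], [0.261, 0.965, 0.0], [0.0, 0.0, -1.0]]
wrist_force: [-0.4, -0.5, 0.2]
width: 0.0244
grasp_force: 0.0
```

Call:
{"method": "carry_out", "body": {"increments": [{"tx": -0.0002,"ty": 0.0042,"tz": 0,"rx": 0,"ry": 0,"rz": 4,"fingers": 0.72},{"tx": -0.0006,"ty": 0.0083,"tz": 0,"rx": 0,"ry": 0,"rz": 8,"fingers": 0.72},{"tx": -0.0013,"ty": 0.0125,"tz": 0,"rx": 0,"ry": 0,"rz": 12,"fingers": 0.72},{"tx": -0.0023,"ty": 0.0165,"tz": 0,"rx": 0,"ry": 0,"rz": 16,"fingers": 0.72},{"tx": -0.0036,"ty": 0.0205,"tz": 0,"rx": 0,"ry": 0,"rz": 20,"fingers": 0.72}]}}

```text
t: 4.0
tool_pos: [0.4251, 0.1943, 0.0973]
orientation: [[-0.816, 0.577, -0.003], [0.577, 0.816, -0.001], [0.001, -0.003, -1.0]]
wrist_force: [-2.6, -2.2, 2.4]
width: 0.0249
grasp_force: 1.6
```

```bash
cat >> h.py <<'E'
AX=np.array([.475,.164])
def rep():
    s=telemetry.sense(); d=s["tool_pos"][:2]-AX; y=s["orientation"][:,1]; x=s["orientation"][:,0]
    print("t%.2f r=%.4f ang=%.2f yaw(x)=%.2f z=%.4f Fy=%.2f Fx=%.2f Mz=%.2f j7=%.0f"%(s["t"],np.hypot(*d),np.degrees(np.arctan2(d[1],d[0])),np.degrees(np.arctan2(x[1],x[0])),s["tool_pos"][2],s["wrist_force"]@y,s["wrist_force"]@x,s["moment"][2],s["joint_positions"][6]), s["wrist_force"].round(1),"w",s["width"])
E
python3 -c "from h import *;rep()"
```

```text
t4.00 r=0.0583 ang=148.73 yaw(x)=144.73 z=0.0973 Fy=-3.33 Fx=0.85 Mz=-0.03 j7=34 [-2.6 -2.2  2.4] w 0.024863610418607178
```

Call:
{"method": "carry_out", "body": {"increments": [{"tx": -0.0002,"ty": 0.0042,"tz": 0,"rx": 0,"ry": 0,"rz": 4,"fingers": 0.72},{"tx": -0.0006,"ty": 0.0083,"tz": 0,"rx": 0,"ry": 0,"rz": 8,"fingers": 0.72},{"tx": -0.0013,"ty": 0.0125,"tz": 0,"rx": 0,"ry": 0,"rz": 12,"fingers": 0.72},{"tx": -0.0023,"ty": 0.0165,"tz": 0,"rx": 0,"ry": 0,"rz": 16,"fingers": 0.72},{"tx": -0.0036,"ty": 0.0205,"tz": 0,"rx": 0,"ry": 0,"rz": 20,"fingers": 0.72},{"tx": -0.0036,"ty": 0.0205,"tz": 0,"rx": 0,"ry": 0,"rz": 20,"fingers": 0.72}]}}

```text
t: 4.75
tool_pos: [0.44, 0.2098, 0.0973]
orientation: [[-0.573, 0.82, -0.002], [0.82, 0.573, -0.001], [0.0, -0.002, -1.0]]
wrist_force: [-3.7, -0.6, 0.7]
width: 0.0242
grasp_force: 1.2
```

```bash
python3 -c "from h import *;rep()"
```

```text
t4.75 r=0.0576 ang=127.39 yaw(x)=124.95 z=0.0973 Fy=-3.33 Fx=1.61 Mz=0.00 j7=18 [-3.7 -0.6  0.7] w 0.024230259898838247
```

Call:
{"method": "carry_out", "body": {"increments": [{"tx": 0,"ty": 0.0016,"tz": 0,"rx": 0,"ry": 0,"rz": 1.5,"fingers": 0.72},{"tx": 0,"ty": 0.0031,"tz": 0,"rx": 0,"ry": 0,"rz": 3,"fingers": 0.72},{"tx": 0,"ty": 0.0031,"tz": 0,"rx": 0,"ry": 0,"rz": 3,"fingers": 0.72}]}}

```text
t: 5.12
tool_pos: [0.4433, 0.2118, 0.0976]
orientation: [[-0.528, 0.849, -0.0], [0.849, 0.528, 0.0], [0.0, -0.0, -1.0]]
wrist_force: [-3.1, 0.8, -0.1]
width: 0.0248
grasp_force: 1.5
```

Call:
{"method": "carry_out", "body": {"increments": [{"tx": 0,"ty": 0.0016,"tz": 0,"rx": 0,"ry": 0,"rz": 1.5,"fingers": 0.72},{"tx": 0,"ty": 0.0031,"tz": 0,"rx": 0,"ry": 0,"rz": 3,"fingers": 0.72},{"tx": 0,"ty": 0.0031,"tz": 0,"rx": 0,"ry": 0,"rz": 3,"fingers": 0.72}]}}

```text
t: 5.5
tool_pos: [0.4464, 0.2133, 0.0976]
orientation: [[-0.483, 0.876, 0.0], [0.876, 0.483, -0.0], [-0.0, 0.0, -1.0]]
wrist_force: [-3.1, 0.4, 0.3]
width: 0.0245
grasp_force: 1.3
```

Call:
{"method": "carry_out", "body": {"increments": [{"tx": 0,"ty": 0.0016,"tz": 0,"rx": 0,"ry": 0,"rz": 1.5,"fingers": 0.72},{"tx": 0,"ty": 0.0031,"tz": 0,"rx": 0,"ry": 0,"rz": 3,"fingers": 0.72},{"tx": 0,"ty": 0.0031,"tz": 0,"rx": 0,"ry": 0,"rz": 3,"fingers": 0.72}]}}

```text
t: 5.88
tool_pos: [0.4491, 0.2148, 0.0977]
orientation: [[-0.436, 0.9, 0.0], [0.9, 0.436, 0.0], [-0.0, 0.0, -1.0]]
wrist_force: [-1.4, 0.4, -1.2]
width: 0.0246
grasp_force: 1.2
```

Call:
{"method": "carry_out", "body": {"increments": [{"tx": 0,"ty": 0.0016,"tz": 0,"rx": 0,"ry": 0,"rz": 1.5,"fingers": 0.72},{"tx": 0,"ty": 0.0031,"tz": 0,"rx": 0,"ry": 0,"rz": 3,"fingers": 0.72},{"tx": 0,"ty": 0.0031,"tz": 0,"rx": 0,"ry": 0,"rz": 3,"fingers": 0.72}]}}

```text
t: 6.25
tool_pos: [0.4519, 0.2163, 0.0977]
orientation: [[-0.389, 0.921, 0.0], [0.921, 0.389, 0.0], [-0.0, 0.0, -1.0]]
wrist_force: [-4.0, 0.1, -0.9]
width: 0.0246
grasp_force: 1.2
```

Call:
{"method": "carry_out", "body": {"increments": [{"tx": 0.0002,"ty": 0.0016,"tz": 0,"rx": 0,"ry": 0,"rz": 1.5,"fingers": 0.72},{"tx": 0.0005,"ty": 0.0031,"tz": 0,"rx": 0,"ry": 0,"rz": 3,"fingers": 0.72},{"tx": 0.0005,"ty": 0.0031,"tz": 0,"rx": 0,"ry": 0,"rz": 3,"fingers": 0.72}]}}

```text
t: 6.62
tool_pos: [0.4546, 0.2177, 0.0976]
orientation: [[-0.34, 0.941, 0.0], [0.941, 0.34, -0.0], [-0.0, 0.0, -1.0]]
wrist_force: [-1.5, -0.4, -2.0]
width: 0.025
grasp_force: 1.1
```

Call:
{"method": "carry_out", "body": {"increments": [{"tx": 0.0002,"ty": 0.0016,"tz": 0,"rx": 0,"ry": 0,"rz": 1.5,"fingers": 0.72},{"tx": 0.0005,"ty": 0.0031,"tz": 0,"rx": 0,"ry": 0,"rz": 3,"fingers": 0.72},{"tx": 0.0005,"ty": 0.0031,"tz": 0,"rx": 0,"ry": 0,"rz": 3,"fingers": 0.72}]}}

```text
t: 7.0
tool_pos: [0.4574, 0.2193, 0.0977]
orientation: [[-0.29, 0.957, 0.001], [0.957, 0.29, -0.0], [-0.0, 0.0, -1.0]]
wrist_force: [-1.9, -0.9, -1.6]
width: 0.0248
grasp_force: 1.0
```

Call:
{"method": "carry_out", "body": {"increments": [{"tx": 0.0002,"ty": 0.0016,"tz": 0,"rx": 0,"ry": 0,"rz": 1.5,"fingers": 0.72},{"tx": 0.0005,"ty": 0.0031,"tz": 0,"rx": 0,"ry": 0,"rz": 3,"fingers": 0.72},{"tx": 0.0005,"ty": 0.0031,"tz": 0,"rx": 0,"ry": 0,"rz": 3,"fingers": 0.72}]}}

```text
t: 7.38
tool_pos: [0.4602, 0.2207, 0.0977]
orientation: [[-0.24, 0.971, 0.0], [0.971, 0.24, 0.0], [-0.0, 0.0, -1.0]]
wrist_force: [-1.6, -1.4, -1.0]
width: 0.0246
grasp_force: 0.9
```

Call:
{"method": "carry_out", "body": {"increments": [{"tx": 0,"ty": 0.0016,"tz": 0,"rx": 0,"ry": 0,"rz": 1.5,"fingers": 0.72},{"tx": 0,"ty": 0.0031,"tz": 0,"rx": 0,"ry": 0,"rz": 3,"fingers": 0.72},{"tx": 0,"ty": 0.0031,"tz": 0,"rx": 0,"ry": 0,"rz": 3,"fingers": 0.72}]}}

```text
t: 7.75
tool_pos: [0.4631, 0.2215, 0.0977]
orientation: [[-0.188, 0.982, 0.0], [0.982, 0.188, 0.0], [0.0, 0.0, -1.0]]
wrist_force: [-2.4, -2.0, -0.4]
width: 0.0244
grasp_force: 0.9
```

Call:
{"method": "carry_out", "body": {"increments": [{"tx": 0,"ty": 0.0016,"tz": 0,"rx": 0,"ry": 0,"rz": 1.5,"fingers": 0.72},{"tx": 0,"ty": 0.0031,"tz": 0,"rx": 0,"ry": 0,"rz": 3,"fingers": 0.72},{"tx": 0,"ty": 0.0031,"tz": 0,"rx": 0,"ry": 0,"rz": 3,"fingers": 0.72}]}}

```text
t: 8.12
tool_pos: [0.4661, 0.2221, 0.0977]
orientation: [[-0.137, 0.991, 0.0], [0.991, 0.137, 0.0], [0.0, 0.0, -1.0]]
wrist_force: [-2.5, -0.4, -0.6]
width: 0.0241
grasp_force: 1.0
```

Call:
{"method": "carry_out", "body": {"increments": [{"tx": 0,"ty": 0.0016,"tz": 0,"rx": 0,"ry": 0,"rz": 1.5,"fingers": 0.72},{"tx": 0,"ty": 0.0031,"tz": 0,"rx": 0,"ry": 0,"rz": 3,"fingers": 0.72},{"tx": 0,"ty": 0.0031,"tz": 0,"rx": 0,"ry": 0,"rz": 3,"fingers": 0.72}]}}

```text
t: 8.5
tool_pos: [0.4692, 0.2226, 0.0977]
orientation: [[-0.085, 0.996, 0.0], [0.996, 0.085, 0.0], [0.0, 0.0, -1.0]]
wrist_force: [-1.4, -1.5, -1.5]
width: 0.0247
grasp_force: 1.0
```

Call:
{"method": "carry_out", "body": {"increments": [{"tx": 0,"ty": 0.0016,"tz": 0,"rx": 0,"ry": 0,"rz": 1.5,"fingers": 0.72},{"tx": 0,"ty": 0.0031,"tz": 0,"rx": 0,"ry": 0,"rz": 3,"fingers": 0.72},{"tx": 0,"ty": 0.0031,"tz": 0,"rx": 0,"ry": 0,"rz": 3,"fingers": 0.72}]}}

```text
t: 8.88
tool_pos: [0.4723, 0.2229, 0.0977]
orientation: [[-0.033, 0.999, 0.0], [0.999, 0.033, 0.0], [0.0, 0.0, -1.0]]
wrist_force: [-2.0, 0.1, 0.5]
width: 0.0245
grasp_force: 1.1
```

Call:
{"method": "carry_out", "body": {"increments": [{"tx": 0,"ty": 0.0016,"tz": 0,"rx": 0,"ry": 0,"rz": 1.5,"fingers": 0.72},{"tx": 0,"ty": 0.0031,"tz": 0,"rx": 0,"ry": 0,"rz": 3,"fingers": 0.72},{"tx": 0,"ty": 0.0031,"tz": 0,"rx": 0,"ry": 0,"rz": 3,"fingers": 0.72}]}}

```text
t: 9.25
tool_pos: [0.4755, 0.223, 0.0977]
orientation: [[0.02, 1.0, 0.0], [1.0, -0.02, 0.0], [0.0, 0.0, -1.0]]
wrist_force: [-1.9, 0.6, 0.7]
width: 0.0251
grasp_force: 1.1
```

Call:
{"method": "carry_out", "body": {"increments": [{"tx": 0,"ty": 0.0016,"tz": 0,"rx": 0,"ry": 0,"rz": 1.5,"fingers": 0.72},{"tx": 0,"ty": 0.0031,"tz": 0,"rx": 0,"ry": 0,"rz": 3,"fingers": 0.72},{"tx": 0,"ty": 0.0031,"tz": 0,"rx": 0,"ry": 0,"rz": 3,"fingers": 0.72}]}}

```text
t: 9.62
tool_pos: [0.4785, 0.2229, 0.0977]
orientation: [[0.072, 0.997, 0.0], [0.997, -0.072, 0.0], [0.0, 0.0, -1.0]]
wrist_force: [-2.4, 1.4, 0.8]
width: 0.0245
grasp_force: 1.2
```

Call:
{"method": "carry_out", "body": {"increments": [{"tx": 0,"ty": 0.0016,"tz": 0,"rx": 0,"ry": 0,"rz": 1.5,"fingers": 0.72},{"tx": 0,"ty": 0.0031,"tz": 0,"rx": 0,"ry": 0,"rz": 3,"fingers": 0.72},{"tx": 0,"ty": 0.0031,"tz": 0,"rx": 0,"ry": 0,"rz": 3,"fingers": 0.72}]}}

```text
t: 10.0
tool_pos: [0.4817, 0.2227, 0.0977]
orientation: [[0.124, 0.992, 0.001], [0.992, -0.124, 0.0], [0.0, 0.0, -1.0]]
wrist_force: [-2.4, 1.9, 1.1]
width: 0.0245
grasp_force: 1.2
```

Call:
{"method": "carry_out", "body": {"increments": [{"tx": 0,"ty": 0.0016,"tz": 0,"rx": 0,"ry": 0,"rz": 1.5,"fingers": 0.72},{"tx": 0,"ty": 0.0031,"tz": 0,"rx": 0,"ry": 0,"rz": 3,"fingers": 0.72},{"tx": 0,"ty": 0.0031,"tz": 0,"rx": 0,"ry": 0,"rz": 3,"fingers": 0.72}]}}

```text
t: 10.38
tool_pos: [0.4847, 0.2221, 0.0977]
orientation: [[0.176, 0.984, 0.0], [0.984, -0.176, -0.0], [0.0, 0.0, -1.0]]
wrist_force: [-1.9, 2.1, 2.4]
width: 0.0244
grasp_force: 1.2
```

Call:
{"method": "carry_out", "body": {"increments": [{"tx": 0,"ty": 0.0016,"tz": 0,"rx": 0,"ry": 0,"rz": 1.5,"fingers": 0.72},{"tx": 0,"ty": 0.0031,"tz": 0,"rx": 0,"ry": 0,"rz": 3,"fingers": 0.72},{"tx": 0,"ty": 0.0031,"tz": 0,"rx": 0,"ry": 0,"rz": 3,"fingers": 0.72}]}}

```text
t: 10.75
tool_pos: [0.4872, 0.2217, 0.0975]
orientation: [[0.227, 0.974, -0.001], [0.974, -0.227, -0.0], [-0.0, -0.001, -1.0]]
wrist_force: [-3.7, 1.9, 3.4]
width: 0.0248
grasp_force: 2.2
```

Call:
{"method": "carry_out", "body": {"increments": [{"tx": 0,"ty": 0.0008,"tz": 0,"rx": 0,"ry": 0,"rz": 0.8,"fingers": 0.72},{"tx": 0,"ty": 0.0015,"tz": 0,"rx": 0,"ry": 0,"rz": 1.4,"fingers": 0.72},{"tx": 0,"ty": 0.0015,"tz": 0,"rx": 0,"ry": 0,"rz": 1.4,"fingers": 0.72}]}}

```text
t: 11.12
tool_pos: [0.4881, 0.2215, 0.0974]
orientation: [[0.251, 0.968, -0.002], [0.968, -0.251, 0.0], [-0.0, -0.002, -1.0]]
wrist_force: [-5.5, 3.1, 3.3]
width: 0.0246
grasp_force: 3.1
```

```bash
python3 -c "from h import *;rep()"
```

```text
t11.12 r=0.0589 ang=77.19 yaw(x)=75.49 z=0.0974 Fy=-6.12 Fx=1.57 Mz=0.01 j7=-20 [-5.5  3.1  3.3] w 0.024568766379271273
```

Call:
{"method": "carry_out", "body": {"increments": [{"tx": 0,"ty": 0.0008,"tz": 0,"rx": 0,"ry": 0,"rz": 0,"fingers": 0.72},{"tx": 0,"ty": 0.0015,"tz": 0,"rx": 0,"ry": 0,"rz": 0,"fingers": 0.72},{"tx": 0,"ty": 0.0015,"tz": 0,"rx": 0,"ry": 0,"rz": 0,"fingers": 0.72},{"tx": 0,"ty": 0.0015,"tz": 0,"rx": 0,"ry": 0,"rz": 0,"fingers": 0.72}]}}

```text
t: 11.62
tool_pos: [0.489, 0.2214, 0.0974]
orientation: [[0.25, 0.968, -0.003], [0.968, -0.25, 0.0], [-0.0, -0.003, -1.0]]
wrist_force: [-7.0, 4.1, 4.7]
width: 0.0246
grasp_force: 3.9
```

```bash
python3 -c "from h import *;rep()"
```

```text
t11.62 r=0.0591 ang=76.32 yaw(x)=75.52 z=0.0974 Fy=-7.83 Fx=2.21 Mz=-0.04 j7=-20 [-7.   4.1  4.7] w 0.024597141423741375
```

The lever is home: force rose from a steady 2.5 N to 7.8 N while the advance stalled. I'm backing off, opening and rising.

Call:
{"method": "carry_out", "body": {"increments": [{"tx": 0,"ty": -0.002,"tz": 0,"rx": 0,"ry": 0,"rz": 0,"fingers": 0.72},{"tx": 0,"ty": -0.004,"tz": 0,"rx": 0,"ry": 0,"rz": 0,"fingers": 0.6},{"tx": 0,"ty": -0.0045,"tz": 0,"rx": 0,"ry": 0,"rz": 0,"fingers": 0.5},{"tx": 0,"ty": -0.0045,"tz": 0,"rx": 0,"ry": 0,"rz": 0,"fingers": 0.5},{"tx": 0,"ty": -0.0045,"tz": 0,"rx": 0,"ry": 0,"rz": 0,"fingers": 0.5},{"tx": 0,"ty": -0.0045,"tz": -0.02,"rx": 0,"ry": 0,"rz": 0,"fingers": 0.5},{"tx": 0,"ty": -0.0045,"tz": -0.06,"rx": 0,"ry": 0,"rz": 0,"fingers": 0.5},{"tx": 0,"ty": -0.0045,"tz": -0.1,"rx": 0,"ry": 0,"rz": 0,"fingers": 0.5},{"tx": 0,"ty": -0.0045,"tz": -0.1,"rx": 0,"ry": 0,"rz": 0,"fingers": 0.5}]}}

```text
t: 12.75
tool_pos: [0.488, 0.2226, 0.2003]
orientation: [[0.251, 0.968, 0.005], [0.968, -0.251, 0.004], [0.005, 0.004, -1.0]]
wrist_force: [0.4, -0.7, -0.0]
width: 0.0442
grasp_force: 0.0
```

```bash
python3 -c "
from h import *;rep();print(shift([.463,.0745,.2]))"
```

```text
t12.75 r=0.0600 ang=77.51 yaw(x)=75.47 z=0.2003 Fy=0.51 Fx=-0.59 Mz=-0.01 j7=-27 [ 0.4 -0.7 -0. ] w 0.044166908314101
[-0.14959311  0.01298515 -0.00030651]
```

Call:
{"method": "carry_out", "body": {"increments": [{"tx": -0.02,"ty": 0.002,"tz": 0,"rx": 0,"ry": 0,"rz": -10,"fingers": 0.5},{"tx": -0.04,"ty": 0.004,"tz": 0,"rx": 0,"ry": 0,"rz": -20,"fingers": 0.5},{"tx": -0.06,"ty": 0.006,"tz": 0,"rx": 0,"ry": 0,"rz": -30,"fingers": 0.5},{"tx": -0.08,"ty": 0.008,"tz": 0,"rx": 0,"ry": 0,"rz": -40,"fingers": 0.5},{"tx": -0.1,"ty": 0.01,"tz": 0,"rx": 0,"ry": 0,"rz": -50,"fingers": 0.5},{"tx": -0.12,"ty": 0.011,"tz": 0,"rx": 0,"ry": 0,"rz": -60,"fingers": 0.5},{"tx": -0.14,"ty": 0.012,"tz": 0,"rx": 0,"ry": 0,"rz": -70,"fingers": 0.5},{"tx": -0.15,"ty": 0.013,"tz": 0,"rx": 0,"ry": 0,"rz": -80,"fingers": 0.5},{"tx": -0.15,"ty": 0.013,"tz": 0,"rx": 0,"ry": 0,"rz": -90,"fingers": 0.5},{"tx": -0.15,"ty": 0.013,"tz": 0,"rx": 0,"ry": 0,"rz": -97,"fingers": 0.5}]}}

```text
t: 14.0
tool_pos: [0.4605, 0.0731, 0.1968]
orientation: [[-0.992, 0.127, -0.001], [0.127, 0.992, -0.0], [0.001, -0.0, -1.0]]
wrist_force: [-0.2, -0.3, 0.0]
width: 0.0438
grasp_force: 0.0
```

Call:
{"method": "carry_out", "body": {"increments": [{"tx": 0,"ty": 0,"tz": 0,"rx": 0,"ry": 0,"rz": 0,"fingers": 0.5},{"tx": 0,"ty": 0,"tz": 0,"rx": 0,"ry": 0,"rz": 0,"fingers": 0.5},{"tx": 0,"ty": 0,"tz": 0,"rx": 0,"ry": 0,"rz": 0,"fingers": 0.5}]}}

```text
t: 14.38
tool_pos: [0.4609, 0.0735, 0.1974]
orientation: [[-0.991, 0.132, -0.0], [0.132, 0.991, -0.0], [0.0, -0.0, -1.0]]
wrist_force: [0.2, -0.6, 0.1]
width: 0.0441
grasp_force: 0.0
```

```bash
python3 -c "
from h import *;rep();print(shift([.463,.0745,.087]))
a=optics.grab_frame('side')[110:220,190:320]; cv2.imwrite('pics/b1.png',cv2.resize(a,None,fx=5,fy=5,interpolation=cv2.INTER_CUBIC))"
```

```text
t14.38 r=0.0916 ang=-98.85 yaw(x)=172.42 z=0.1974 Fy=-0.60 Fx=-0.33 Mz=0.03 j7=73 [ 0.2 -0.6  0.1] w 0.04413610997343472
[-0.00196294  0.00125767  0.110449  ]
```

View pics/b1.png

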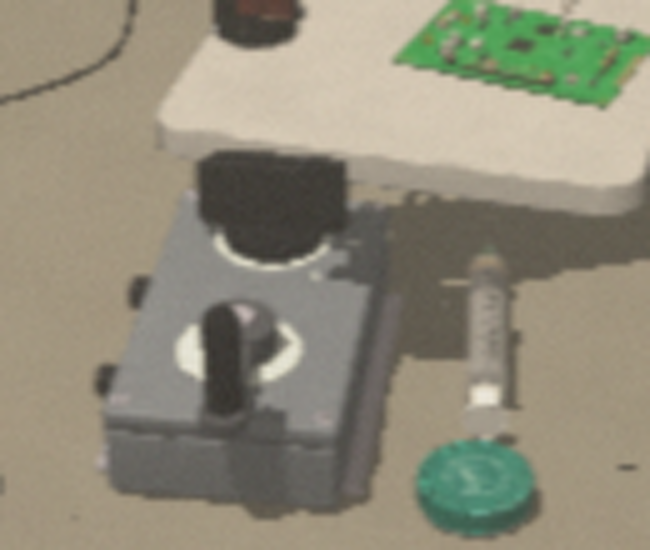

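The wing stands as before, base centre near (273,225) in the crop. The lever now points left, with its post at (222,360), and the tin and syringe are undisturbed. Descending on the wing.

Call:
{"method": "carry_out", "body": {"increments": [{"tx": -0.001,"ty": 0.002,"tz": 0.03,"rx": 0,"ry": 0,"rz": 0,"fingers": 0.5},{"tx": -0.001,"ty": 0.002,"tz": 0.065,"rx": 0,"ry": 0,"rz": 0,"fingers": 0.5},{"tx": -0.001,"ty": 0.002,"tz": 0.095,"rx": 0,"ry": 0,"rz": 0,"fingers": 0.5},{"tx": -0.001,"ty": 0.002,"tz": 0.11,"rx": 0,"ry": 0,"rz": 0,"fingers": 0.6},{"tx": -0.001,"ty": 0.002,"tz": 0.11,"rx": 0,"ry": 0,"rz": 0,"fingers": 0.7},{"tx": -0.001,"ty": 0.002,"tz": 0.11,"rx": 0,"ry": 0,"rz": 0,"fingers": 0.78},{"tx": -0.001,"ty": 0.002,"tz": 0.11,"rx": 0,"ry": 0,"rz": 0,"fingers": 0.78},{"tx": -0.001,"ty": 0.002,"tz": 0.11,"rx": 0,"ry": 0,"rz": 0,"fingers": 0.78}]}}

```text
t: 15.42
tool_pos: [0.4627, 0.0755, 0.0883]
orientation: [[-0.991, 0.131, 0.001], [0.131, 0.991, 0.001], [-0.001, 0.001, -1.0]]
wrist_force: [0.4, 0.5, -0.8]
width: 0.0192
grasp_force: 0.0
```

```bash
python3 -c "
from h import *;rep();print(telemetry.sense()['tool_pos'],telemetry.sense()['grasp_force'])"
```

```text
t15.43 r=0.0893 ang=-97.91 yaw(x)=172.49 z=0.0883 Fy=0.58 Fx=-0.31 Mz=0.02 j7=81 [ 0.4  0.5 -0.8] w 0.019150511544709415
[0.4627096  0.07554547 0.08829196] 0.0
```

Call:
{"method": "carry_out", "body": {"increments": [{"tx": 0,"ty": 0,"tz": 0,"rx": 0,"ry": 0,"rz": 0,"fingers": 0.82},{"tx": 0,"ty": 0,"tz": 0,"rx": 0,"ry": 0,"rz": 0,"fingers": 0.86},{"tx": 0,"ty": 0,"tz": 0,"rx": 0,"ry": 0,"rz": 0,"fingers": 0.9},{"tx": 0,"ty": 0,"tz": 0,"rx": 0,"ry": 0,"rz": 0,"fingers": 0.9}]}}

```text
t: 15.92
tool_pos: [0.4624, 0.0748, 0.0879]
orientation: [[-0.991, 0.131, 0.0], [0.131, 0.991, -0.0], [-0.0, -0.0, -1.0]]
wrist_force: [-0.9, -3.6, 5.9]
width: 0.0138
grasp_force: 30.0
```

```bash
python3 -c "
from h import *;rep();print(telemetry.sense()['tool_pos'],telemetry.sense()['grasp_force'],telemetry.sense()['moment'])"
```

```text
t15.93 r=0.0901 ang=-98.04 yaw(x)=172.45 z=0.0879 Fy=-3.69 Fx=0.43 Mz=-0.03 j7=81 [-0.9 -3.6  5.9] w 0.013808029130821445
[0.46240063 0.07482309 0.08788809] 29.99249964952469 [-0.67158016  0.23737538 -0.03139471]
```

Call:
{"method": "carry_out", "body": {"increments": [{"tx": 0,"ty": -0.001,"tz": 0,"rx": 0,"ry": 0,"rz": 1.5,"fingers": 0.9},{"tx": 0,"ty": -0.001,"tz": 0,"rx": 0,"ry": 0,"rz": 3,"fingers": 0.9},{"tx": 0,"ty": -0.001,"tz": 0,"rx": 0,"ry": 0,"rz": 5,"fingers": 0.9},{"tx": 0,"ty": -0.001,"tz": 0,"rx": 0,"ry": 0,"rz": 5,"fingers": 0.9}]}}

```text
t: 16.42
tool_pos: [0.4624, 0.0748, 0.0879]
orientation: [[-0.976, 0.217, 0.0], [0.217, 0.976, 0.001], [-0.0, 0.001, -1.0]]
wrist_force: [-1.4, 0.8, 5.4]
width: 0.0142
grasp_force: 30.0
```

```bash
python3 -c "
from h import *;rep();print(telemetry.sense()['moment'])"
```

```text
t16.43 r=0.0901 ang=-98.03 yaw(x)=167.46 z=0.0879 Fy=0.49 Fx=1.50 Mz=0.02 j7=77 [-1.4  0.8  5.4] w 0.014228091524615499
[0.13594583 0.26973766 0.01556831]
```

Call:
{"method": "carry_out", "body": {"increments": [{"tx": 0,"ty": 0,"tz": 0,"rx": 0,"ry": 0,"rz": 1.5,"fingers": 0.9},{"tx": 0,"ty": 0,"tz": 0,"rx": 0,"ry": 0,"rz": 3,"fingers": 0.9},{"tx": 0,"ty": 0,"tz": 0,"rx": 0,"ry": 0,"rz": 3,"fingers": 0.9}]}}

```text
t: 16.8
tool_pos: [0.4625, 0.0749, 0.0879]
orientation: [[-0.963, 0.268, 0.001], [0.268, 0.963, 0.001], [-0.0, 0.001, -1.0]]
wrist_force: [-1.5, -1.1, 5.2]
width: 0.0137
grasp_force: 30.0
```

```bash
python3 -c "
from h import *;rep();print(telemetry.sense()['moment'])"
```

```text
t16.80 r=0.0900 ang=-98.01 yaw(x)=164.47 z=0.0879 Fy=-1.44 Fx=1.15 Mz=0.08 j7=75 [-1.5 -1.1  5.2] w 0.01370331206030407
[0.15113144 0.17890733 0.07759501]
```

The knob is free, with only friction in the moment.

Call:
{"method": "carry_out", "body": {"increments": [{"tx": 0,"ty": 0,"tz": 0,"rx": 0,"ry": 0,"rz": 4,"fingers": 0.9},{"tx": 0,"ty": 0,"tz": 0,"rx": 0,"ry": 0,"rz": 8,"fingers": 0.9},{"tx": 0,"ty": 0,"tz": 0,"rx": 0,"ry": 0,"rz": 12,"fingers": 0.9},{"tx": 0,"ty": 0,"tz": 0,"rx": 0,"ry": 0,"rz": 16,"fingers": 0.9},{"tx": 0,"ty": 0,"tz": 0,"rx": 0,"ry": 0,"rz": 16,"fingers": 0.9}]}}

```text
t: 17.42
tool_pos: [0.4627, 0.0753, 0.0879]
orientation: [[-0.853, 0.523, 0.001], [0.523, 0.853, 0.001], [-0.0, 0.001, -1.0]]
wrist_force: [0.2, 1.1, 5.9]
width: 0.0139
grasp_force: 30.0
```

```bash
python3 -c "
from h import *;rep();print(telemetry.sense()['moment'])"
```

```text
t17.43 r=0.0895 ang=-97.92 yaw(x)=148.49 z=0.0879 Fy=1.03 Fx=0.41 Mz=0.03 j7=62 [0.2 1.1 5.9] w 0.013930866430945793
[0.492794   0.07898873 0.02782021]
```

Call:
{"method": "carry_out", "body": {"increments": [{"tx": 0,"ty": 0,"tz": 0,"rx": 0,"ry": 0,"rz": 4,"fingers": 0.9},{"tx": 0,"ty": 0,"tz": 0,"rx": 0,"ry": 0,"rz": 8,"fingers": 0.9},{"tx": 0,"ty": 0,"tz": 0,"rx": 0,"ry": 0,"rz": 12,"fingers": 0.9},{"tx": 0,"ty": 0,"tz": 0,"rx": 0,"ry": 0,"rz": 16,"fingers": 0.9},{"tx": 0,"ty": 0,"tz": 0,"rx": 0,"ry": 0,"rz": 20,"fingers": 0.9},{"tx": 0,"ty": 0,"tz": 0,"rx": 0,"ry": 0,"rz": 23,"fingers": 0.9},{"tx": 0,"ty": 0,"tz": 0,"rx": 0,"ry": 0,"rz": 23,"fingers": 0.9}]}}

```text
t: 18.3
tool_pos: [0.4631, 0.0757, 0.0879]
orientation: [[-0.582, 0.813, 0.002], [0.813, 0.582, 0.001], [-0.0, 0.002, -1.0]]
wrist_force: [0.5, 5.5, 2.5]
width: 0.0141
grasp_force: 30.0
```

```bash
python3 -c "
from h import *;rep();print(telemetry.sense()['moment'])"
```

```text
t18.30 r=0.0891 ang=-97.65 yaw(x)=125.58 z=0.0879 Fy=3.62 Fx=4.14 Mz=0.09 j7=44 [0.5 5.5 2.5] w 0.014126353442761712
[ 1.09888942 -0.40548038  0.09393743]
```

Call:
{"method": "carry_out", "body": {"increments": [{"tx": 0,"ty": 0,"tz": 0,"rx": 0,"ry": 0,"rz": 2,"fingers": 0.9},{"tx": 0,"ty": 0,"tz": 0,"rx": 0,"ry": 0,"rz": 4,"fingers": 0.9},{"tx": 0,"ty": 0,"tz": 0,"rx": 0,"ry": 0,"rz": 5,"fingers": 0.9},{"tx": 0,"ty": 0,"tz": 0,"rx": 0,"ry": 0,"rz": 5,"fingers": 0.9}]}}

```text
t: 18.8
tool_pos: [0.4632, 0.0757, 0.088]
orientation: [[-0.509, 0.861, 0.002], [0.861, 0.509, 0.001], [0.0, 0.003, -1.0]]
wrist_force: [2.7, 4.7, 2.4]
width: 0.014
grasp_force: 30.0
```

```bash
python3 -c "
from h import *;rep();print(telemetry.sense()['moment'])"
```

```text
t18.80 r=0.0890 ang=-97.59 yaw(x)=120.57 z=0.0880 Fy=4.71 Fx=2.69 Mz=0.05 j7=40 [2.7 4.7 2.4] w 0.014025808416250812
[ 1.43132743 -0.58992545  0.05142163]
```

Call:
{"method": "carry_out", "body": {"increments": [{"tx": 0,"ty": 0,"tz": 0,"rx": 0,"ry": 0,"rz": 1,"fingers": 0.9},{"tx": 0,"ty": 0,"tz": 0,"rx": 0,"ry": 0,"rz": 2,"fingers": 0.9},{"tx": 0,"ty": 0,"tz": 0,"rx": 0,"ry": 0,"rz": 2,"fingers": 0.9}]}}

```text
t: 19.18
tool_pos: [0.4633, 0.0758, 0.088]
orientation: [[-0.479, 0.878, 0.002], [0.878, 0.479, 0.002], [0.0, 0.003, -1.0]]
wrist_force: [2.3, 5.1, 1.2]
width: 0.014
grasp_force: 30.0
```

```bash
python3 -c "
from h import *;rep();print(telemetry.sense()['moment'])"
```

```text
t19.18 r=0.0890 ang=-97.55 yaw(x)=118.59 z=0.0880 Fy=4.47 Fx=3.35 Mz=0.07 j7=39 [2.3 5.1 1.2] w 0.013981411233542634
[ 1.3674641  -0.58974297  0.07164994]
```

Call:
{"method": "carry_out", "body": {"increments": [{"tx": 0,"ty": 0,"tz": 0,"rx": 0,"ry": 0,"rz": 1,"fingers": 0.9},{"tx": 0,"ty": 0,"tz": 0,"rx": 0,"ry": 0,"rz": 2,"fingers": 0.9},{"tx": 0,"ty": 0,"tz": 0,"rx": 0,"ry": 0,"rz": 2,"fingers": 0.9}]}}

```text
t: 19.55
tool_pos: [0.4633, 0.0758, 0.088]
orientation: [[-0.448, 0.894, 0.002], [0.894, 0.448, 0.001], [0.0, 0.003, -1.0]]
wrist_force: [3.5, 5.4, 1.4]
width: 0.0138
grasp_force: 30.0
```

```bash
python3 -c "
from h import *;rep();print(telemetry.sense()['moment'])"
```

```text
t19.55 r=0.0890 ang=-97.53 yaw(x)=116.61 z=0.0880 Fy=5.55 Fx=3.26 Mz=0.21 j7=37 [3.5 5.4 1.4] w 0.013758140178094534
[ 1.41755991 -0.6536885   0.20925078]
```

The stop is felt, with the moment up from 0.07 to 0.21 N m. I'll relax the spring, release and rise.

Call:
{"method": "carry_out", "body": {"increments": [{"tx": 0,"ty": 0,"tz": 0,"rx": 0,"ry": 0,"rz": -1.2,"fingers": 0.9},{"tx": 0,"ty": 0,"tz": 0,"rx": 0,"ry": 0,"rz": -2.5,"fingers": 0.9},{"tx": 0,"ty": 0,"tz": 0,"rx": 0,"ry": 0,"rz": -2.5,"fingers": 0.8},{"tx": 0,"ty": 0,"tz": 0,"rx": 0,"ry": 0,"rz": -2.5,"fingers": 0.65},{"tx": 0,"ty": 0,"tz": 0,"rx": 0,"ry": 0,"rz": -2.5,"fingers": 0.5},{"tx": 0,"ty": 0,"tz": 0,"rx": 0,"ry": 0,"rz": -2.5,"fingers": 0.5},{"tx": 0,"ty": 0,"tz": -0.02,"rx": 0,"ry": 0,"rz": -2.5,"fingers": 0.5},{"tx": 0,"ty": 0,"tz": -0.06,"rx": 0,"ry": 0,"rz": -2.5,"fingers": 0.5},{"tx": 0,"ty": 0,"tz": -0.12,"rx": 0,"ry": 0,"rz": -2.5,"fingers": 0.5},{"tx": 0,"ty": 0,"tz": -0.16,"rx": 0,"ry": 0,"rz": -2.5,"fingers": 0.5}]}}

```text
t: 20.8
tool_pos: [0.4624, 0.0739, 0.2496]
orientation: [[-0.484, 0.875, 0.001], [0.875, 0.484, 0.0], [-0.0, 0.001, -1.0]]
wrist_force: [0.5, -0.5, 0.1]
width: 0.044
grasp_force: 0.0
```

Call:
{"method": "carry_out", "body": {"increments": [{"tx": 0,"ty": 0.06,"tz": 0,"rx": 0,"ry": 0,"rz": 0,"fingers": 0.5},{"tx": 0,"ty": 0.12,"tz": 0,"rx": 0,"ry": 0,"rz": 0,"fingers": 0.5},{"tx": 0,"ty": 0.18,"tz": 0,"rx": 0,"ry": 0,"rz": 0,"fingers": 0.5},{"tx": 0,"ty": 0.22,"tz": 0,"rx": 0,"ry": 0,"rz": 0,"fingers": 0.5},{"tx": 0,"ty": 0.22,"tz": 0,"rx": 0,"ry": 0,"rz": 0,"fingers": 0.5},{"tx": 0,"ty": 0.22,"tz": 0,"rx": 0,"ry": 0,"rz": 0,"fingers": 0.5}]}}

```text
t: 21.55
tool_pos: [0.6538, 0.1798, 0.2472]
orientation: [[-0.483, 0.875, -0.001], [0.875, 0.483, -0.001], [-0.0, -0.002, -1.0]]
wrist_force: [-0.4, -1.1, -0.1]
width: 0.044
grasp_force: 0.0
```

```bash
python3 -c "
from h import *;rep()
a=optics.grab_frame('top')[110:230,200:370];b=optics.grab_frame('side')[110:230,190:360]; cv2.imwrite('pics/c1.png',cv2.resize(np.vstack([a,b]),None,fx=2.5,fy=2.5,interpolation=cv2.INTER_CUBIC))"
```

```text
t21.55 r=0.1795 ang=5.03 yaw(x)=118.91 z=0.2472 Fy=-0.87 Fx=-0.81 Mz=0.01 j7=29 [-0.4 -1.1 -0.1] w 0.04398494983628333
```

View pics/c1.png

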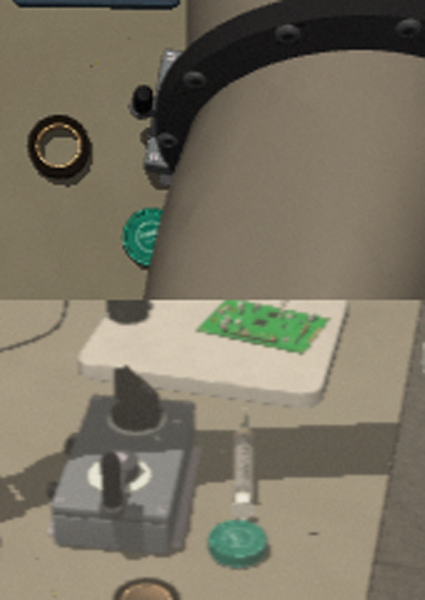

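The side crop shows the wing turned, nearly end-on at (132,400), the lever home with its post at (112,480), and the tin, syringe and tape in place. The arm touches nothing. Handing in.

```bash
python3 -c "
from bench import workorder;print(workorder.close_job())"
```

```text
the job is handed in; nothing more can be done
None
```

I swung the isolator lever clockwise to its stop, turned the selector knob clockwise to its stop and let go, then handed the job in at about 22 s; the hand-in gave no verdict, but the last camera view shows both turned, the tin, syringe and tape in place, and the arm clear.

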